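Offer up the right ski crampon over its binding bracket

TASK

Pick the ski crampon that fits the ski in the vises (the narrowest of the three that still straddles the ski with a gap at both edges), carry it over the gear, and offer it up to the binding: level and in line with the ski, its axle straight above the two slots of the small bracket behind the toe piece and about a centimetre above them, the toothed sides astride the ski, touching nothing on the ski. Finish while holding it still like that; do not seat it or let go. Leave the other two crampons and all the other gear where they are.

Things in the scene. Friction and masses are not known exactly. Their poses are not given: they have to be found in the camera images.
- crampon_78: Ski crampon of 3 mm aluminium sheet, 78 mm wide inside, 84 mm outside, standing on its teeth like an upturned U. Sheet body 80 mm long, 45 mm tall, underside of its flat top plate 42 mm above the tooth tips. All three crampons differ only in width. Origin: its middle at tooth-tip level (on the bench at the start); x lengthwise with the axle end at -x, y across, z up. About 0.12 kg.
- crampon_96: Ski crampon of 3 mm aluminium sheet, 96 mm wide inside, 102 mm outside, standing on its teeth like an upturned U. Sheet body 80 mm long, 45 mm tall, underside of its flat top plate 42 mm above the tooth tips. All three crampons differ only in width. Origin: its middle at tooth-tip level (on the bench at the start); x lengthwise with the axle end at -x, y across, z up. About 0.12 kg.
- crampon_114: Ski crampon of 3 mm aluminium sheet, 114 mm wide inside, 120 mm outside, standing on its teeth like an upturned U. Sheet body 80 mm long, 45 mm tall, underside of its flat top plate 42 mm above the tooth tips. All three crampons differ only in width. Origin: its middle at tooth-tip level (on the bench at the start); x lengthwise with the axle end at -x, y across, z up. About 0.12 kg.
- crampon_96_grip (a point): Top middle of the black plastic heel-rest block of the 96 mm crampon, 65 mm above the tooth tips; axes as the crampon's. The block is screwed on the middle of the plate, 44 mm along x, 32 mm across y and 20 mm tall, the same on all three crampons, and is the place to grip it (fingers across y).
- crampon_96_axle (a point): Centre of the steel axle of the 96 mm crampon: at x = -50 mm, 47 mm above the tooth tips, in that crampon's frame; axes as the crampon's. The axle is 6 mm thick and 46 mm long, lies across (along y) and sits on two tabs ahead of the plate; the same on all three crampons.
- ski: A ski, white top and black base, 1.3 m long, held level and fixed by two vises 280 mm ahead and 290 mm behind the origin. 84 mm wide underfoot (130 mm ahead to 170 mm behind), wider towards the ends; 22 mm thick, top face 102 mm above the bench. Origin: on the bench under the crampon bracket; x lengthwise, the tip at -x (on the robot's side), the tail at +x; z up.
- bracket_mouth (a point): On the ski, midway between the mouths of the bracket's two slots, 112 mm above the bench; axes as the ski's. Black bracket, base 30 x 50 mm, two ears 18 mm either side of the middle, tops 10 mm above the ski, open-topped slots 9 mm wide for the axle. The crampon belongs with x axes alike, plate behind the bracket. Offered up: axle centre about 10 mm over this point, plate 15 mm over the ski.
- toe_piece (a point): On the ski: top of the metal pin toe piece, 45 mm ahead (-x) of the bracket and 40 mm above the ski. The toe piece with its lever reaches from 18 to 118 mm ahead of the bracket. Behind the bracket the ski is bare up to the heel piece, which stands 57 mm tall on the ski from 262 to 368 mm behind (+x) the bracket.
- crate: Grey plastic gear crate with its clip-on lid shut, 216 mm (x, over the clips) by 144 mm (y), 121 mm tall, loose, 1.6 kg, standing between the crampons and the ski. Origin: middle of its underside.
- cam: Blue climbing cam lying on the bench, about 175 mm (x) by 60 mm, 44 mm tall, loose. Origin: on the bench under its stem.
- belay: Black belay device with a small wire loop at -x, 60 x 40 x 26 mm, loose. Origin: middle of its underside.
- carabiner0: Silver carabiner lying flat, first of three in a row, 105 x 60 x 10 mm, loose. Origin: middle, on the bench.
- carabiner1: Silver carabiner, the second of the row.
- carabiner2: Silver carabiner, the third of the row.
- iron: Stainless base of a small wax iron lying sole down, 130 (x) x 76 x 38 mm, loose. Origin: middle of its underside.
Not all that is in view belongs to the job. Leave any purple look-alike of the crampon_96 alone. Several things have the shape of the crate; the one meant has the colours described above.

How it is judged (in metres and radians):
On the way:
1. the 96 mm crampon is lifted clear of the bench (height (world z) of crampon_96 above 0.03 m and contact force between crampon_96 and the fingers above 0.5 N), for 0.2 s.
At the end, for the whole second after the job is handed in: The 96 mm crampon is held still in the fingers, axle centre 4 to 18 mm above the slot mouths and within 6 mm of straight above, in line with the ski and level to 0.09 rad, touching neither ski nor crate; the other crampons and loose gear within 20 mm of their starts (z of crampon_96_axle in the frame of bracket_mouth between 0.004 and 0.018 m and horizontal distance between crampon_96_axle and bracket_mouth below 0.006 m and angle between the x axis of crampon_96 and the x axis of ski, either way round below 0.09 rad and angle between crampon_96's own z axis and vertical below 0.09 rad and contact force between crampon_96 and ski below 0.05 N and contact force between crampon_96 and crate below 0.05 N and contact force between crampon_96 and the fingers above 0.5 N and linear speed of crampon_96 below 0.02 m/s and distance of each of crampon_78, crampon_114, crate, cam, belay, carabiner0, carabiner1, carabiner2, iron from where it was at the start of the episode below 0.02 m); the arm keeps its last pose, push and grip.
It fails at once if the crampon knocks or presses on the ski, its binding or the bracket (over 3 N) (contact force between crampon_96 and ski above 3 N).
It fails at once if one of the other two crampons is moved by more than 20 mm (distance of any of crampon_78, crampon_114 from where it was at the start of the episode above 0.02 m).
It fails at once if crate, cam, belay device, a carabiner or the wax iron base is moved by more than 20 mm (distance of any of crate, cam, belay, carabiner0, carabiner1, carabiner2, iron from where it was at the start of the episode above 0.02 m).
It also fails if it takes over 48 s, if anything falls off the work surface, if the arm or the gripper's body presses on something with over 40 N, if the wrist force passes 120 N, or if a joint passes its speed limit or range.

ROBOT

A 6-joint arm with a two-finger parallel gripper is mounted at the origin on the work surface. World frame = base frame: x ahead of the robot, y to its left, z up, the work surface at z = 0. Lengths are in mm, angles in degrees, forces in N, time in s.
With the tool pointing down it reaches from about 350 to 850 mm from the base axis. Payload 8.1 kg.
Tool frame: the origin (TCP) lies midway between the tips of the shut fingers; the grasp point (between the pads) lies 19 mm behind it (r.pinch_z is the distance from the TCP to the grasp point, in mm); z points along the fingers, y is the line along which they close (so a half turn about z gives the same grasp; the last joint's range is limited). The gripper opens to 85 mm and grips with 20 to 120 N. Pads are 22 mm wide; open, the fingers measure 114 mm over their backs; the gripper's body (76 mm by 85 mm) begins 54 mm behind the grasp point. The pads swing forward as they close: fully open they stand 13 mm farther back than shut.
Start: joints at [-4.893, 7.471, 85.268, -0, 87.261, -4.893], TCP at [600.004, 0.022, 231.292] pointing down, gripper open.
Joint ranges: [-169.43, 169.43], [-51.17, 129.36], [1.28, 143.12], [-76.62, 256.62], [0, 156.53], [-152.29, 152.29]. Speed limits (degrees/s): [136.94, 136.94, 159.86, 180, 180, 180].

INTERFACE

Orientations are given as [roll, pitch, yaw] about the fixed x, y, z axes, in that order (R = Rz(yaw) Ry(pitch) Rx(roll)).
In Python, from bench import sensors, optics, job, r gives the robot as it stands.
- The arm moves only by the tool play_rows, never from a script. Its argument "motion" is a list that holds one entry, the list of rows, each a list of 6 numbers: the shift along the tool's x, y, z in cm, then the turn, a rotation vector about the tool's x, y, z in degrees. In form: [[[x, y, z, ax, ay, az], ...]]. A call has 1 to 5 rows; each row is the pose to reach, as a shift and turn from the pose commanded when the call began, along the tool's axes at that moment; what a row does not reach only later rows make up. A row lasts 1/10 s, in which the tool goes at most 50 mm and 8.59 degrees, less where a joint would pass 70% of its speed; a pose out of reach is approached as far as the arm can. A call with a gripper value outside its range is refused whole. "jaw" is the opening, from 0 (shut) to 1 (fully open), set as the call begins (left out, the last holds). The fingers move at their own pace and stop on an object; "squeeze" is the grip in N (left out, the last holds). Time passes only in rows, so rows that repeat a pose let the fingers close. It gives the time, the measured TCP pose, the force, the opening and the grip force at its end, in the units of the state.
- sensors.sense(): the state, without advancing time (a new reading comes with each control period).
- optics.snapshot(name): name is "scene" or "side" or "wrist"; returns a dict with "pixels" (420x560x3 uint8, red, green, blue), "mtx" (3x3 intrinsics, pixels), "R" (3x3) and "t" (3): a world point X has camera coordinates R X + t; the wrist camera has in their place "T_tool_cam" (4x4, takes a point from camera to tool coordinates, whose origin is the TCP and whose axes are the flange's). Camera axes: x right, y down, z forward; pixel columns grow to the right and rows downward; lengths in mm; the calibration is good to about 2 mm. A picture is of the moment at which its call begins: read the wrist's pose just before it. There is no depth.
- job.hand_in(): hands the job in; it is judged then, once.
The state is a dict: "time": time; "joint_pos": joint angles; "qd": joint speeds; "joint_efforts": joint torques, N m; "tool_pos": TCP position; "tcp_rot": TCP orientation; "ft_force": force on the tool from outside, world axes, zero at the start; "wrist_torque": the same for the moment, N m; "finger_gap": finger opening in mm; "grip_force": force on a finger pad.
Only numpy, scipy, OpenCV 4.12 (cv2) and the standard library are available. Lean on these libraries where they do the work, as an engineer would, in place of code of your own. Each camera call takes 0.05 s, during which the arm holds its last target. There are 200 camera calls.

## Working session

There is one attempt and no reset: what is moved stays moved. The work goes in short steps, Python scripts to look and compute and a tool call to move; the robot and the scene stay as the last step left them, time stands still between calls to the robot, and variables do not carry over. Pictures are saved under pics/ and viewed, at most 10 in all, crops included, and the job is handed in when it is done.

Besides the shell and the picture viewer there is one more tool, called after "Emit:" as name(argument=value, ...) on one line, values as JSON. play_rows: Moves the arm, as the interface text tells. Its arguments: {"type":"object","properties":{"motion":{"type":"array","items":{"type":"array","items":{"type":"array","items":{"type":"number"}}}},"jaw":{"type":"number"},"squeeze":{"type":"number"}},"required":["motion"]}

```bash
mkdir -p pics
cat > h.py <<'E'
import numpy as np, cv2, pickle
from bench import sensors, optics, job, r
from scipy.spatial.transform import Rotation as Ro
def snap(name,fn):
    s=sensors.sense(); d=optics.snapshot(name)
    if name=='wrist':
        T=np.eye(4);T[:3,:3]=Ro.from_euler('xyz',s['tcp_rot'],degrees=True).as_matrix();T[:3,3]=s['tool_pos']
        M=np.linalg.inv(T@np.array(d['T_tool_cam'])); d['R']=M[:3,:3];d['t']=M[:3,3]
    d={k:np.array(d[k]) for k in('pixels','mtx','R','t')}
    cv2.imwrite(f'pics/{fn}.png',d['pixels'][:,:,::-1]); pickle.dump(d,open(f'pics/{fn}.pkl','wb')); return d
def load(fn): return pickle.load(open(f'pics/{fn}.pkl','rb'))
def ray(d,p):
    v=d['R'].T@np.linalg.solve(d['mtx'],[p[0],p[1],1.]); return -d['R'].T@d['t'], v/np.linalg.norm(v)
def plane(d,p,z):
    o,v=ray(d,p); return o+v*(z-o[2])/v[2]
def proj(d,X):
    c=d['mtx']@(d['R']@np.array(X,float)+d['t']); return c[:2]/c[2]
def tri(*dp):
    A=0;b=0
    for d,p in dp:
        o,v=ray(d,p);P=np.eye(3)-np.outer(v,v);A=A+P;b=b+P@o
    return np.linalg.solve(A,b)
E
python3 - <<'E'
from h import *
for n in('scene','side','wrist'):
    d=snap(n,n+'0'); print(n,-d['R'].T@d['t'],d['mtx'][0,0])
print(sensors.sense())
E
```

```text
scene [1164.11410516  665.53030268  676.68349113] 471.70268046899423
side [ 103.20086562 -761.08731331  653.60105095] 422.4939761181185
wrist [600.55229347  77.03637232 372.364393  ] 314.1744978136012
{'time': 0.15, 'joint_pos': array([-4.89182765e+00,  7.50725821e+00,  8.53143921e+01, -2.34655935e-03,
        8.72617605e+01, -4.89209470e+00]), 'qd': array([-0.07965247, -0.11087146, -0.20574261, -0.07255059,  0.04442272,
        0.05218724]), 'joint_efforts': array([ 1.01583330e-03, -5.70061326e+01, -5.01160097e+01, -1.39109225e-04,
        9.69119486e-03, -7.10949371e-05]), 'tool_pos': array([5.99577958e+02, 5.63860697e-02, 2.30468938e+02]), 'tcp_rot': array([-1.79916693e+02, -4.77805162e-03,  9.00003774e+01]), 'ft_force': array([ 0.34615792, -0.2987917 , -0.6651567 ]), 'wrist_torque': array([ 0.02220686, -0.01522956,  0.0398388 ]), 'grip_force': 0.0, 'finger_gap': 85.73261721135013}
```

View pics/scene0.png

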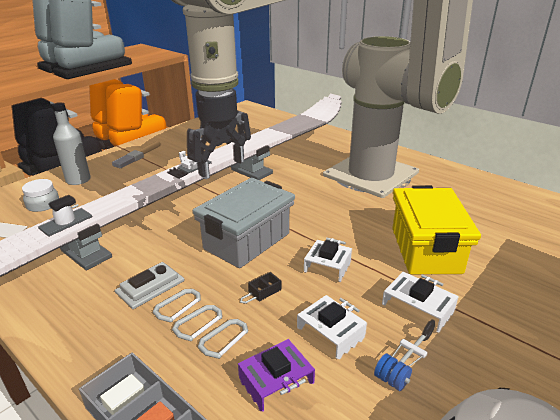

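View pics/side0.png

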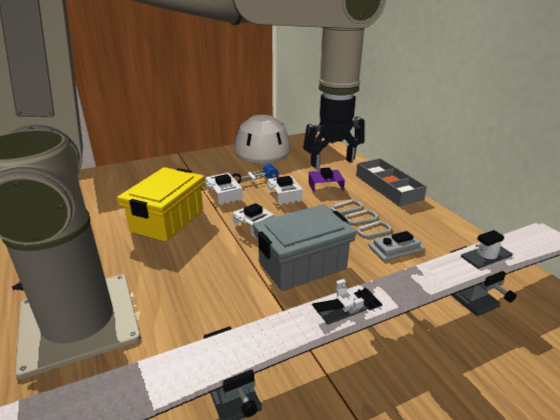

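The scene view shows three white crampons at (328,255), (332,322) and (421,297), and a purple look-alike at (277,368). The grey crate is at (243,225), the yellow crate at (433,230), and the bracket is near (178,172) on the ski. In the side view the whites are at (253,215), (285,188) and (224,185), the purple at (326,178), and the bracket at about (370,297). Next I'll take close crops to compare widths.

Run:
```python
from h import *
s=load('scene0');d=load('side0')
a=cv2.resize(s['pixels'][225:365,290:470,::-1],None,fx=4.4,fy=4.2,interpolation=cv2.INTER_CUBIC)[:590]
cv2.imwrite('pics/c1.png',a)
b=cv2.resize(d['pixels'][165:235,200:310,::-1],None,fx=5,fy=5,interpolation=cv2.INTER_CUBIC)
c=cv2.resize(d['pixels'][270:325,300:400,::-1],None,fx=4,fy=4,interpolation=cv2.INTER_CUBIC)
o=np.zeros((570,560,3),np.uint8);o[:350,:550]=b;o[350:570,:400]=c;cv2.imwrite('pics/c2.png',o)
# black block blobs
for n,im,(y0,y1,x0,x1) in(('scene',s,(225,365,290,470)),('side',d,(165,235,200,310))):
    m=(im['pixels'].max(2)<60).astype(np.uint8);k=np.zeros_like(m);k[y0:y1,x0:x1]=m[y0:y1,x0:x1]
    N,_,st,ce=cv2.connectedComponentsWithStats(k)
    for i in range(1,N):
        if st[i,4]>40: print(n,st[i],ce[i].round(1),plane(im,ce[i],58).round(0))
```

```text
scene [433 233  27  19 427] [445.7 242.4] [277. 366.  58.]
scene [319 240  19  20 265] [328.2 249.6] [471. 185.  58.]
scene [409 279  25  23 362] [421.  289.8] [458. 401.  58.]
scene [318 302  28  26 434] [331.5 314.4] [628. 310.  58.]
side [215 175  16  10 121] [222.7 179.3] [452. 391.  58.]
side [277 176  16  10 123] [284.1 180.8] [623. 302.  58.]
side [244 204  18  14 177] [252.6 210.1] [466. 177.  58.]
```

View pics/c1.png

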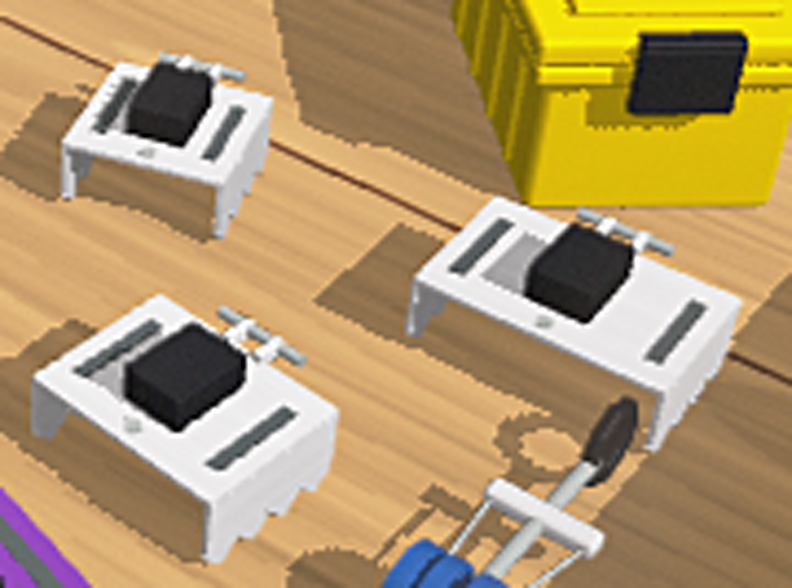

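View pics/c2.png

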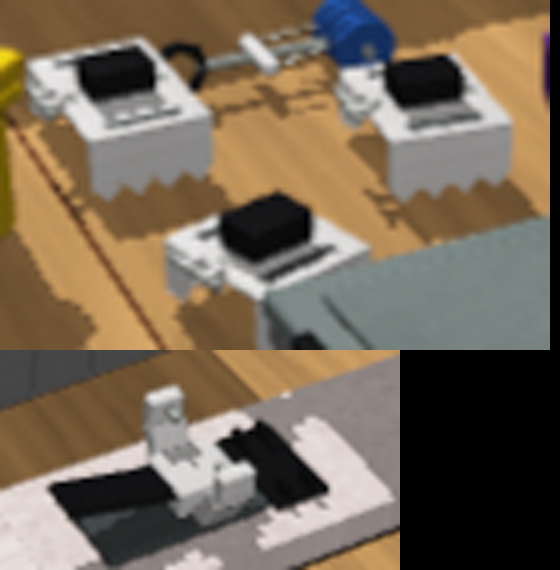

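The crops show all three white crampons clearly: A top-left with its rear plate edge from crop (65,148) to (222,183), B bottom-left (35,378)–(210,497), and C right (415,278)–(660,388). The bracket is the black plate with ears just behind the toe piece, at side-crop (270,460). Next I'll compute the widths.

Run:
```python
from h import *
s=load('scene0');d=load('side0')
f=lambda p:plane(s,(290+p[0]/4.4-.4,225+p[1]/4.2-.4),45)
C={'A':[(65,145),(222,183),(272,99),(117,64)],'B':[(35,378),(208,499),(338,410),(160,296)],'C':[(413,276),(662,388),(742,300),(492,198)]}
for k,v in C.items():
    q=[f(p) for p in v];n=np.linalg.norm
    x=(q[0]+q[1]-q[2]-q[3]);print(k,'w',n(q[0]-q[1]).round(1),n(q[2]-q[3]).round(1),'l',n(q[1]-q[2]).round(1),n(q[0]-q[3]).round(1),'c',np.mean(q,0).round(1),'yaw',np.degrees(np.arctan2(x[1],x[0])).round(1))
for n,a,b in(('A',(328.2,249.6),(252.6,210.1)),('B',(331.5,314.4),(284.1,180.8)),('C',(421,289.8),(222.7,179.3))): print(n,tri((s,a),(d,b)).round(1))
# bracket: side crop ~ (270,460)
b=(300+270/4,270+110/4);print('bracket',b,plane(d,b,106), proj(s,plane(d,b,106)))
```

```text
A w 81.1 84.0 l 78.8 78.8 c [468.5 183.   45. ] yaw 17.8
B w 97.7 101.0 l 78.3 79.1 c [625.  307.7  45. ] yaw -6.6
C w 118.0 121.3 l 77.1 75.5 c [453.6 398.2  45. ] yaw 0.7
A [467.8 182.2  54.7]
B [625.7 307.7  54.7]
C [454.5 399.   54.4]
bracket (367.5, 297.5) [ 511.3632607  -290.26634285  106.        ] [176.29743429 172.20230439]
```

The widths over the plates are A about 82 mm, B about 99 mm and C about 120 mm. B is therefore the 96 mm crampon: white, scene (332,322), at about (625,308), yaw about -7°. The purple one is the decoy. I'll first look down at the bracket with the wrist camera.

Emit:
play_rows(motion=[[[-5, -0.5, -1, 0, 0, -8.5], [-10, -1, -2, 0, 0, -17], [-15, -1, -3, 0, 0, -25.5], [-20, -1.5, -4, 0, 0, -34], [-24, -2, -5, 0, 0, -42]]])

```text
time: 0.65
tool_pos: [580.1, -236.0, 279.7]
tcp_rot: [-180.0, -0.1, 131.6]
ft_force: [0.7, 0.0, -0.3]
finger_gap: 85.4
grip_force: 0.0
```

Emit:
play_rows(motion=[[[-1, -0.9, 0, 0, 0, -8.5], [-2, -1.8, 0, 0, 0, -17], [-3, -2.7, 0, 0, 0, -25.5], [-4, -3.6, 0, 0, 0, -34], [-4, -3.6, 0, 0, 0, -41]]])

```text
time: 1.15
tool_pos: [579.4, -289.9, 279.2]
tcp_rot: [-180.0, -0.1, 172.5]
ft_force: [-0.6, 0.4, 0.1]
finger_gap: 85.3
grip_force: 0.0
```

Emit:
play_rows(motion=[[[0, 0, 0, 0, 0, 0], [0, 0, 0, 0, 0, 0]]])

```text
time: 1.35
tool_pos: [579.9, -288.0, 279.6]
tcp_rot: [180.0, -0.0, 172.0]
ft_force: [0.6, 0.4, 0.3]
finger_gap: 85.4
grip_force: 0.0
```

Run:
```python
from h import *
snap('wrist','w1');s=sensors.sense();print(s['tool_pos'],s['tcp_rot'])
```

```text
[ 579.97490572 -287.86513552  279.75891467] [ 1.79987233e+02 -1.85999197e-02  1.72040999e+02]
```

View pics/w1.png

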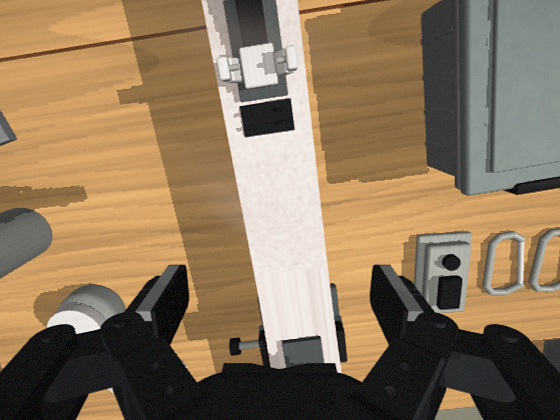

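The wrist view shows the ski running vertically, the toe piece at (258,65), the black bracket at (268,117) and the crate at upper right. I'll measure the bracket outline and the ski edges.

Run:
```python
from h import *
d=load('w1');s=load('side0');P=d['pixels'].astype(int)
m=np.zeros(P.shape[:2],np.uint8);m[90:145,228:305]=(P[90:145,228:305].max(2)<60)
N,l,st,ce=cv2.connectedComponentsWithStats(m);i=1+st[1:,4].argmax();print(st[i],ce[i])
r_=cv2.minAreaRect(np.argwhere(l==i)[:,::-1].astype(np.float32));bx=cv2.boxPoints(r_);print(r_)
for z in(102,106,112):
    q=[plane(d,p,z) for p in bx];print(z,np.mean(q,0).round(1),[np.linalg.norm(q[k]-q[k-1]).round(1) for k in range(2)])
L=[];R=[]
for v in list(range(145,265,3)):
    w=np.where(P[v,180:380].min(1 if P[v,180:380].ndim==2 else 0)>165)[0]+180
    L.append(plane(d,(w.min()-.5,v),102)[:2]);R.append(plane(d,(w.max()+.5,v),102)[:2])
for n,E in(('L',L),('R',R)):
    E=np.array(E);k=np.polyfit(E[:,0],E[:,1],1);k=np.polyfit(*E[abs(E[:,1]-np.polyval(k,E[:,0]))<3].T,1);print(n,'angle',np.degrees(np.arctan(k[0])),'y at 505,555',np.polyval(k,[505,555]))
# side view bracket black blob
Q=s['pixels'].astype(int);m=np.zeros(Q.shape[:2],np.uint8);m[285:305,352:385]=Q[285:305,352:385].max(2)<50
N,l,st,ce=cv2.connectedComponentsWithStats(m)
for i in range(1,N):
    if st[i,4]>20:print('side',st[i],ce[i].round(1),plane(s,ce[i],106).round(1))
a=cv2.resize(d['pixels'][85:155,215:320,::-1],None,fx=6,fy=6,interpolation=cv2.INTER_CUBIC)
b=cv2.resize(s['pixels'][275:315,340:400,::-1],None,fx=10.5/2*2,fy=4,interpolation=cv2.INTER_CUBIC)
o=np.zeros((590,640,3),np.uint8);o[:420,:630]=a;o[425:585,:630]=b;cv2.imwrite('pics/c3.png',o)
```

```text
[ 240   99   54   37 1546] [267.05109961 117.18693402]
((266.8899841308594, 117.2300033569336), (30.971281051635742, 50.628849029541016), 81.8698959350586)
102 [ 511.4 -290.4  102. ] [np.float64(29.2), np.float64(48.9)]
106 [ 511.3 -290.2  106. ] [np.float64(28.9), np.float64(48.3)]
112 [ 511.1 -290.   112. ] [np.float64(28.3), np.float64(47.4)]
L angle 0.3486814145840443 y at 505,555 [-332.31571041 -332.01142472]
R angle 0.44625940445043416 y at 505,555 [-248.29641034 -247.90696767]
side [355 288  27  17 229] [367.4 297.1] [ 511.8 -289.3  106. ]
```

View pics/c3.png

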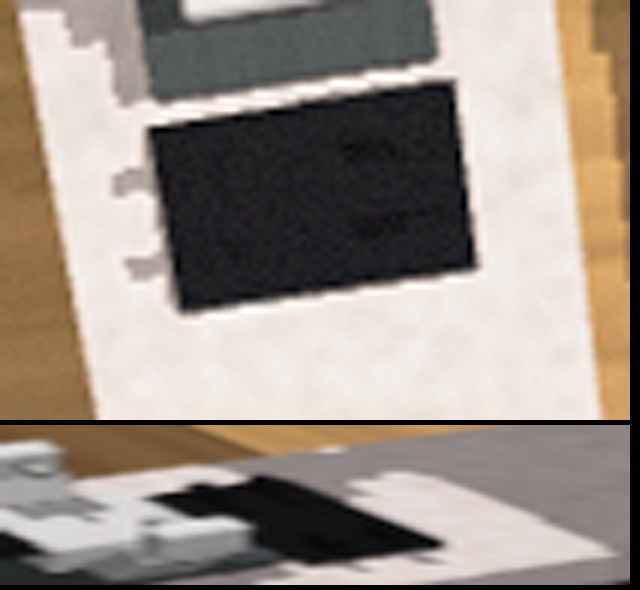

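The bracket centre is (511.4, -290.3), consistent in both views. The ski is 84 mm wide at z = 102 as described, with yaw 0.4°. Now to the crampon.

Emit:
play_rows(motion=[[[0.3, 5, 0, 0, 0, 0], [0.6, 10, 0, 0, 0, 0], [1, 15, 0, 0, 0, 0], [1.3, 20, 0, 0, 0, 0], [1.6, 24.9, 0, 0, 0, 0]]])

```text
time: 1.9
tool_pos: [597.6, -37.0, 280.2]
tcp_rot: [180.0, 0.0, 172.1]
ft_force: [0.8, -0.2, -0.1]
finger_gap: 85.3
grip_force: 0.0
```

Emit:
play_rows(motion=[[[0.3, 4.9, 0, 0, 0, -0.3], [0.6, 9.8, 0, 0, 0, -0.6], [1, 14.7, 0, 0, 0, -1], [1.3, 19.6, 0, 0, 0, -1.3], [1.6, 24.5, 0, 0, 0, -1.4]]])

```text
time: 2.4
tool_pos: [614.7, 208.1, 280.3]
tcp_rot: [180.0, 0.0, 173.5]
ft_force: [0.5, -0.4, 0.0]
finger_gap: 85.5
grip_force: 0.0
```

Emit:
play_rows(motion=[[[0.1, 4, 2.5, 0, 0, 0], [0.3, 7, 5, 0, 0, 0], [0.4, 9, 7, 0, 0, 0], [0.5, 9.6, 8, 0, 0, 0], [0.5, 9.6, 8, 0, 0, 0]]])

```text
time: 2.9
tool_pos: [619.4, 301.9, 197.6]
tcp_rot: [-179.9, -0.2, 173.6]
ft_force: [0.4, 0.2, -0.1]
finger_gap: 85.7
grip_force: 0.0
```

Emit:
play_rows(motion=[[[0, 0, 0, 0, 0, 0], [0, 0, 0, 0, 0, 0]]])

```text
time: 3.1
tool_pos: [621.9, 300.6, 202.1]
tcp_rot: [179.9, 0.2, 173.5]
ft_force: [1.4, -0.1, 1.0]
finger_gap: 85.7
grip_force: 0.0
```

Run:
```python
from h import *
snap('wrist','w2');s=sensors.sense();print(s['tool_pos'],s['tcp_rot'])
```

```text
[621.94368222 300.61079018 202.13735692] [1.79931894e+02 1.54220494e-01 1.73522250e+02]
```

View pics/w2.png

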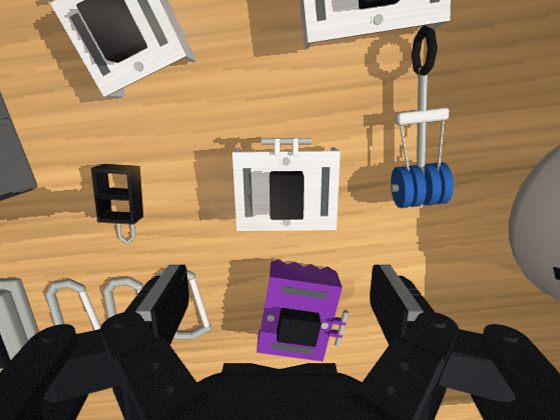

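The wrist view shows crampon_96 in the middle at (287,190), its axle at (286,141), and the purple decoy nearer the gripper at (300,310). I'll measure the block and the plate.

Run:
```python
from h import *
d=load('w2');s=load('scene0');P=d['pixels'].astype(int)
def rect(m,name,zs):
    N,l,st,ce=cv2.connectedComponentsWithStats(m.astype(np.uint8));i=1+st[1:,4].argmax()
    bx=cv2.boxPoints(cv2.minAreaRect(np.argwhere(l==i)[:,::-1].astype(np.float32)))
    print(name,st[i],bx.round(1).tolist())
    for z in zs:
        q=[plane(d,p,z) for p in bx];e=q[0]-q[1];f=q[1]-q[2];g=e if abs(e[0])>abs(f[0]) else f
        print(z,np.mean(q,0).round(1),np.linalg.norm(e).round(1),np.linalg.norm(f).round(1),'yaw',np.degrees(np.arctan(g[1]/g[0])).round(2))
m=np.zeros(P.shape[:2],bool);m[160:228,262:312]=P[160:228,262:312].max(2)<60;rect(m,'block',(45,65))
m[:]=0;m[145:238,225:348]=(P[145:238,225:348].min(2)>150);rect(m,'plate',(45,))
m[:]=0;m[136:146,255:315]=(P[136:146,255:315].min(2)>90)&(np.ptp(P[136:146,255:315],axis=2)<30);rect(m,'axle',(47,))
print('tcp px',proj(d,sensors.sense()['tool_pos']))
```

```text
block [ 270  171   34   48 1549] [[270.0, 171.0], [303.0, 171.0], [303.0, 218.0], [270.0, 218.0]]
45 [628.8 307.3  45. ] 31.8 48.1 yaw -5.18
65 [623.2 307.4  65. ] 29.7 44.9 yaw -5.18
plate [ 232  145  109   86 5866] [[232.0, 230.0], [232.0, 145.0], [340.0, 145.0], [340.0, 230.0]]
45 [622.9 307.4  45. ] 85.9 101.5 yaw -9.12
axle [261 138  50   8 316] [[261.0, 138.0], [310.0, 138.0], [310.0, 145.0], [261.0, 145.0]]
47 [576.8 311.8  47. ] 45.4 6.4 yaw -4.79
tcp px [279.52404233 266.82714906]
```

Block centre is about (625, 307.3), top about 65, and the crampon yaw about -5°. I'll descend now.

Emit:
play_rows(motion=[[[-0.2, 0.7, 3, 0, 0, -1.5], [-0.2, 0.7, 6, 0, 0, -1.5], [-0.2, 0.7, 9, 0, 0, -1.5], [-0.2, 0.7, 11, 0, 0, -1.5], [-0.2, 0.7, 12, 0, 0, -1.5]]])

```text
time: 3.65
tool_pos: [623.0, 307.0, 78.3]
tcp_rot: [-179.9, -0.1, 175.0]
ft_force: [1.2, 1.3, -0.5]
finger_gap: 85.5
grip_force: 0.0
```

Emit:
play_rows(motion=[[[0, 0, 0, 0, 0, 0], [0, 0, 0, 0, 0, 0], [0, 0, 0, 0, 0, 0]]])

```text
time: 3.95
tool_pos: [625.0, 308.7, 82.4]
tcp_rot: [179.9, 0.2, 175.1]
ft_force: [-0.3, 0.9, -0.0]
finger_gap: 85.4
grip_force: 0.0
```

Run:
```python
from h import *
d=snap('wrist','w3');s=sensors.sense();print(s['tool_pos'],s['tcp_rot'])
for n,X in(('tcp at z65',[*s['tool_pos'][:2],65]),('block',[625,307.3,65])):print(n,proj(d,X))
```

```text
[624.87736184 308.6992557   82.25680824] [1.79913766e+02 1.69906696e-01 1.75113974e+02]
tcp at z65 [279.36448118 251.42096909]
block [276.88210707 251.81835194]
```

View pics/w3.png

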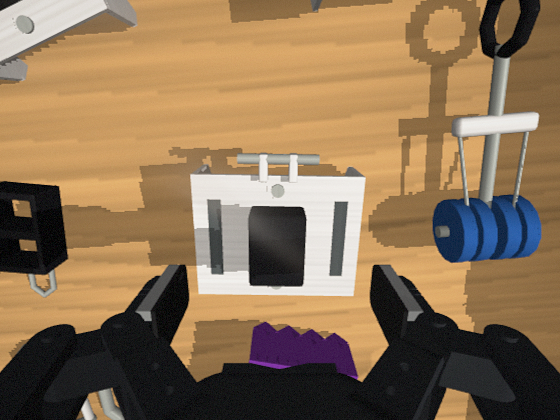

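The crampon is straight below the gripper, with the block centred at (277,246) between the fingers at columns 188–372, in line. I'll go down and grip.

Emit:
play_rows(motion=[[[0.2, -0.1, 1.2, 0, 0, 0], [0.2, -0.1, 2.4, 0, 0, 0], [0.2, -0.1, 3.3, 0, 0, 0], [0.2, -0.1, 3.6, 0, 0, 0], [0.2, -0.1, 3.6, 0, 0, 0]]])

```text
time: 4.5
tool_pos: [620.6, 307.1, 42.4]
tcp_rot: [-179.9, -0.1, 175.1]
ft_force: [0.1, -0.6, 0.1]
finger_gap: 85.5
grip_force: 0.0
```

Emit:
play_rows(motion=[[[0, 0, 0, 0, 0, 0], [0, 0, 0, 0, 0, 0], [0, 0, 0, 0, 0, 0], [0, 0, 0, 0, 0, 0], [0, 0, 0, 0, 0, 0]]], jaw=0.25, squeeze=60)

```text
time: 5.0
tool_pos: [622.1, 307.7, 44.8]
tcp_rot: [180.0, 0.1, 175.1]
ft_force: [0.3, 0.1, 2.2]
finger_gap: 30.8
grip_force: 60.2
```

Emit:
play_rows(motion=[[[0, 0, 0, 0, 0, 0], [0, 0, 0, 0, 0, 0], [0, 0, 0, 0, 0, 0], [0, 0, 0, 0, 0, 0], [0, 0, 0, 0, 0, 0]]], jaw=0)

```text
time: 5.5
tool_pos: [622.1, 307.7, 44.8]
tcp_rot: [180.0, 0.1, 175.1]
ft_force: [-0.4, -0.2, 6.9]
finger_gap: 31.0
grip_force: 60.4
```

Emit:
play_rows(motion=[[[0, 0, -1, 0, 0, 0], [0, 0, -3, 0, 0, 0], [0, 0, -6, 0, 0, 0], [0, 0, -10, 0, 0, 0], [0, 0, -14, 0, 0, 0]]])

```text
time: 6.0
tool_pos: [620.4, 307.1, 184.3]
tcp_rot: [-179.9, -0.1, 175.1]
ft_force: [0.6, 0.3, -1.6]
finger_gap: 30.8
grip_force: 59.7
```

Emit:
play_rows(motion=[[[0, 0, -4, 0, 0, 0], [0, 0, -7, 0, 0, 0], [0, 0, -9, 0, 0, 0], [0, 0, -9.5, 0, 0, 0], [0, 0, -9.5, 0, 0, 0]]])

```text
time: 6.5
tool_pos: [621.6, 307.5, 279.4]
tcp_rot: [180.0, 0.0, 175.1]
ft_force: [0.1, 0.3, -2.0]
finger_gap: 30.6
grip_force: 59.7
```

Gripped at 31 mm and lifted. I'll carry it over to the ski at height.

Emit:
play_rows(motion=[[[0, -2, 0, 0, 0, -0.4], [0.1, -6, 0, 0, 0, -0.8], [0.2, -10, 0, 0, 0, -1.2], [0.3, -14, 0, 0, 0, -1.6], [0.3, -18, 0, 0, 0, -2]]])

```text
time: 7.0
tool_pos: [601.6, 126.9, 275.9]
tcp_rot: [-180.0, -0.2, 177.2]
ft_force: [0.6, 0.4, -0.8]
finger_gap: 30.9
grip_force: 59.8
```

Emit:
play_rows(motion=[[[0.1, -4, 0, 0, 0, -0.4], [0.2, -8, 0, 0, 0, -0.8], [0.2, -12, 0, 0, 0, -1.2], [0.2, -16, 0, 0, 0, -1.6], [0.2, -20, 0, 0, 0, -2]]])

```text
time: 7.5
tool_pos: [589.7, -72.6, 276.1]
tcp_rot: [180.0, -0.2, 179.1]
ft_force: [0.3, -0.4, -1.4]
finger_gap: 30.8
grip_force: 59.8
```

Emit:
play_rows(motion=[[[0, -4, 0, 0, 0, -0.3], [0, -8, 0, 0, 0, -0.6], [0, -12, 0, 0, 0, -0.9], [0, -16, 0, 0, 0, -1.1], [0, -19, 0, 0, 0, -1.3]]])

```text
time: 8.0
tool_pos: [586.7, -263.2, 275.8]
tcp_rot: [179.9, -0.2, -179.6]
ft_force: [-0.3, 1.1, -1.8]
finger_gap: 30.4
grip_force: 59.8
```

Emit:
play_rows(motion=[[[0, -1, 0, 0, 0, 0], [0, -1, 0, 0, 0, 0], [0, -1, 0, 0, 0, 0], [0, -1, 0, 0, 0, 0]]])

```text
time: 8.4
tool_pos: [588.5, -269.6, 278.5]
tcp_rot: [180.0, -0.0, -179.5]
ft_force: [-0.1, -0.1, -1.2]
finger_gap: 30.5
grip_force: 59.8
```

Emit:
play_rows(motion=[[[0.8, -0.6, 1.5, 0, 0, 0], [1.8, -1.3, 3.5, 0, 0, 0], [2.6, -1.9, 5.5, 0, 0, 0], [2.9, -2.1, 6.7, 0, 0, 0], [2.9, -2.1, 6.8, 0, 0, 0]]])

```text
time: 8.9
tool_pos: [558.6, -291.1, 208.8]
tcp_rot: [179.9, -0.2, -179.5]
ft_force: [0.6, 0.4, -1.9]
finger_gap: 30.6
grip_force: 59.8
```

Emit:
play_rows(motion=[[[0, 0, 0, 0, 0, 0], [0, 0, 0, 0, 0, 0], [0, 0, 0, 0, 0, 0], [0, 0, 0, 0, 0, 0]]])

```text
time: 9.3
tool_pos: [560.1, -292.5, 211.9]
tcp_rot: [-180.0, 0.1, -179.6]
ft_force: [-0.4, -0.1, -1.7]
finger_gap: 30.9
grip_force: 59.8
```

Run:
```python
from h import *
d=snap('wrist','w4');s=sensors.sense();print(s['tool_pos'],s['tcp_rot']);snap('side','s4');snap('scene','sc4')
print('bracket px',proj(d,[511.4,-290.3,104]),'axle exp',proj(d,[s['tool_pos'][0]-48,s['tool_pos'][1],s['tool_pos'][2]+2]))
a=cv2.resize(load('side' if 0 else 's4')['pixels'][190:320,300:470,::-1],(400,306),interpolation=cv2.INTER_CUBIC)
b=cv2.resize(load('sc4')['pixels'][80:210,120:290,::-1],(400,306),interpolation=cv2.INTER_CUBIC)
w=cv2.resize(d['pixels'][60:300,130:430,::-1],(370,296),interpolation=cv2.INTER_CUBIC)
o=np.zeros((600,800,3),np.uint8);o[:306,:400]=a;o[:306,400:]=b;o[304:600,:370]=w;cv2.imwrite('pics/m4.png',o)
```

```text
[ 559.94520513 -292.50930557  211.6812483 ] [-1.79967506e+02  5.30569659e-02 -1.79562951e+02]
bracket px [282.66174045 144.79598204] axle exp [280.40014155 173.53893582]
```

View pics/m4.png

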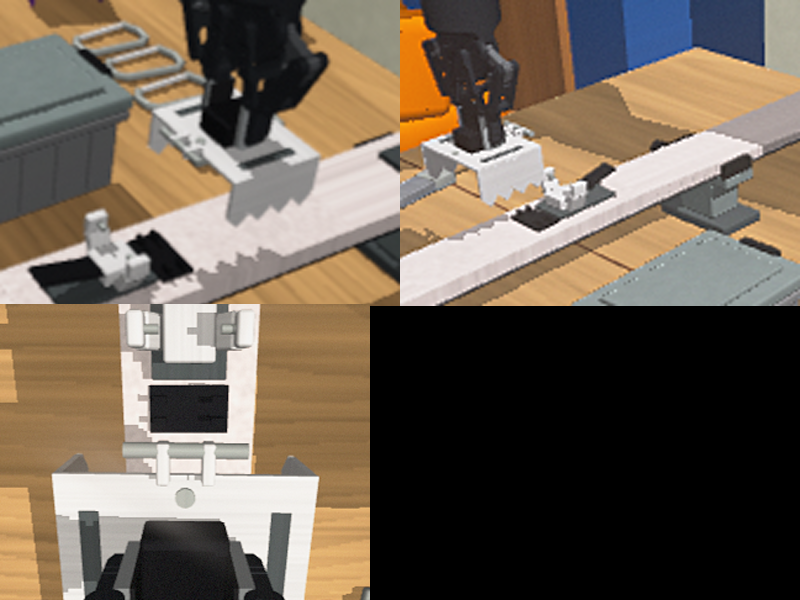

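The crampon is held level with its axle, at wrist pixel (281,179), just behind the bracket at (282,145). The sides and teeth are astride the ski and nothing touches. Now the exact offset.

Run:
```python
from h import *
d=load('w4');P=d['pixels'].astype(int);S=load('s4');C=load('sc4');s=sensors.sense();z=s['tool_pos'][2]
print('plate corner',tri((S,(435.2,256.7)),(C,(128.5,140.3))))
# axle rows: gray band in columns left and right of tabs
for c0 in(236,244,276,283,310,318,326):
    print(c0,P[168:190,c0].mean(1).astype(int).tolist())
print('row179',P[179,224:240].mean(1).astype(int).tolist(),P[179,322:340].mean(1).astype(int).tolist())
m=np.zeros(P.shape[:2],np.uint8);m[115:175,235:330]=P[115:175,235:330].max(2)<55
N,l,st,ce=cv2.connectedComponentsWithStats(m);i=1+st[1:,4].argmax();print(st[i],ce[i],plane(d,ce[i],102.5))
for p in((231,179),(332,179)):print(plane(d,p,z+2.2))
```

```text
plate corner [ 600.6612168  -345.61639805  211.14746574]
236 [170, 172, 177, 166, 111, 141, 157, 171, 180, 190, 195, 188, 186, 183, 168, 152, 134, 157, 178, 180, 173, 172]
244 [177, 174, 174, 160, 110, 139, 154, 168, 179, 190, 196, 192, 187, 181, 169, 151, 138, 161, 177, 175, 177, 174]
276 [237, 237, 240, 237, 157, 121, 148, 164, 173, 183, 197, 190, 185, 184, 172, 155, 136, 167, 240, 235, 233, 231]
283 [236, 236, 238, 235, 150, 116, 145, 160, 171, 183, 190, 193, 188, 181, 172, 158, 138, 168, 241, 235, 234, 234]
310 [237, 236, 240, 238, 186, 104, 140, 160, 169, 180, 191, 195, 187, 182, 175, 164, 141, 155, 245, 241, 237, 235]
318 [239, 238, 240, 240, 236, 98, 136, 152, 165, 177, 189, 193, 187, 179, 174, 165, 145, 136, 216, 240, 237, 236]
326 [237, 235, 235, 239, 235, 95, 133, 155, 163, 178, 188, 189, 188, 184, 177, 166, 145, 143, 220, 242, 240, 239]
row179 [128, 127, 126, 126, 131, 170, 191, 188, 189, 188, 188, 191, 188, 187, 190, 190] [193, 195, 193, 194, 189, 191, 187, 193, 191, 191, 224, 237, 203, 139, 112, 113, 115, 114]
[ 251  126   64   38 2368] [282.68538851 144.40962838] [ 511.26718677 -290.26646702  102.5       ]
[ 514.67798168 -315.00201165  213.46515784]
[ 514.34440029 -268.97044843  213.46515784]
```

The axle is at about (514.4, -292.0) with its 46 mm length confirmed, and the plate is at z 211, against the bracket at (511.3, -290.3). I'll correct and come down in two slow steps.

Emit:
play_rows(motion=[[[0.1, 0.1, 0.8, 0, 0, 0], [0.2, 0.2, 2.2, 0, 0, 0], [0.25, 0.2, 3.6, 0, 0, 0], [0.25, 0.2, 4.6, 0, 0, 0], [0.25, 0.2, 5, 0, 0, 0]]])

```text
time: 9.95
tool_pos: [555.8, -289.8, 158.1]
tcp_rot: [179.9, -0.2, -179.6]
ft_force: [-1.0, -0.5, -1.1]
finger_gap: 30.8
grip_force: 59.8
```

Emit:
play_rows(motion=[[[0, 0, 0, 0, 0, 0], [0, 0, 0, 0, 0, 0], [0, 0, 0, 0, 0, 0], [0, 0, 0, 0, 0, 0], [0, 0, 0, 0, 0, 0]]])

```text
time: 10.45
tool_pos: [557.3, -290.6, 161.5]
tcp_rot: [-180.0, 0.0, -179.6]
ft_force: [0.1, -0.1, -1.0]
finger_gap: 31.0
grip_force: 59.8
```

```bash
cat > m.py <<'E'
from h import *
import sys
n=sys.argv[1];d=snap('wrist',n);P=d['pixels'].astype(int);s=sensors.sense();z=s['tool_pos'][2];print(s['tool_pos'].round(1),s['tcp_rot'].round(2),s['ft_force'].round(1),s['grip_force'])
for p in((231,178.7),(332,179.0)):print('axle end',plane(d,p,z+2.2).round(1))
m=np.zeros(P.shape[:2],np.uint8);m[100:172,225:340]=P[100:172,225:340].max(2)<55
N,l,st,ce=cv2.connectedComponentsWithStats(m);i=1+st[1:,4].argmax();print('blob',st[i],ce[i].round(1))
x,y,w,h,_=st[i]
print('front edge',plane(d,(x+w/2-.5,y-.5),102.5).round(1),'rear',plane(d,(x+w/2-.5,y+h-.5),102.5).round(1),'sides',plane(d,(x-.5,y+h/2),102.5).round(1),plane(d,(x+w-.5,y+h/2),102.5).round(1))
E
python3 m.py w5
```

```text
[ 557.2 -290.6  161.4] [-1.7998e+02  3.0000e-02 -1.7958e+02] [ 0.3 -0.1 -1.8] 59.803202748298645
axle end [ 511.6 -313.   163.6]
axle end [ 511.4 -267.2  163.6]
blob [ 241  135   80   37 2823] [280.7 152.6]
front edge [ 496.7 -290.4  102.5] rear [ 520.1 -290.2  102.5] sides [ 508.7 -315.8  102.5] [ 508.4 -264.8  102.5]
```

The axle at (511.5, -290.1) now sits over the bracket (front edge 496.7 + 15 = 511.7, -290.3). Lowering the rest slowly.

Emit:
play_rows(motion=[[[0, 0, 0.4, 0, 0, 0], [0, 0, 1, 0, 0, 0], [0, 0, 1.6, 0, 0, 0], [0, 0, 2.2, 0, 0, 0], [0, 0, 2.7, 0, 0, 0]]])

```text
time: 11.0
tool_pos: [556.6, -290.3, 132.8]
tcp_rot: [180.0, -0.1, -179.6]
ft_force: [-0.9, -1.0, -3.0]
finger_gap: 30.6
grip_force: 59.8
```

Emit:
play_rows(motion=[[[0, 0, 0.4, 0, 0, 0], [0, 0, 0.7, 0, 0, 0], [0, 0, 1, 0, 0, 0], [0, 0, 1.2, 0, 0, 0], [0, 0, 1.35, 0, 0, 0]]])

```text
time: 11.5
tool_pos: [557.0, -290.5, 120.4]
tcp_rot: [-180.0, 0.0, -179.6]
ft_force: [-0.4, -0.9, -1.6]
finger_gap: 30.9
grip_force: 59.8
```

Emit:
play_rows(motion=[[[0, 0, 0, 0, 0, 0], [0, 0, 0, 0, 0, 0], [0, 0, 0, 0, 0, 0], [0, 0, 0, 0, 0, 0], [0, 0, 0, 0, 0, 0]]])

```text
time: 12.0
tool_pos: [557.1, -290.5, 120.6]
tcp_rot: [-180.0, 0.0, -179.6]
ft_force: [0.8, 0.0, -1.5]
finger_gap: 31.0
grip_force: 59.8
```

```bash
python3 m.py w6
python3 - <<'E'
from h import *
S=snap('side','s6');C=snap('scene','sc6');d=load('w6')
a=cv2.resize(S['pixels'][230:320,320,None] if 0 else S['pixels'][225:325,310:450,::-1],(420,300),interpolation=cv2.INTER_CUBIC)
b=cv2.resize(C['pixels'][120:210,110:236,::-1],(378,270),interpolation=cv2.INTER_CUBIC)
w=cv2.resize(d['pixels'][60:260,160:400,::-1],(360,300),interpolation=cv2.INTER_CUBIC)
o=np.zeros((600,800,3),np.uint8);o[:300,:420]=a;o[:270,420:798]=b;o[300:,:360]=w;cv2.imwrite('pics/m6.png',o)
for dd in(S,C):print('exp axle px',proj(dd,[511.4,-313,122]),proj(dd,[511.4,-267,122]))
E
```

```text
[ 557.  -290.5  120.5] [-1.7999e+02  1.0000e-02 -1.7958e+02] [ 1.   0.3 -1.5] 59.80322062969208
axle end [ 511.4 -312.9  122.7]
axle end [ 511.2 -267.1  122.7]
blob [ 231  142  100   30 2845] [281.6 156. ]
front edge [ 496.7 -290.5  102.5] rear [ 511.9 -290.4  102.5] sides [ 504.6 -315.9  102.5] [ 504.2 -265.   102.5]
exp axle px [375.78182179 298.63472645] [361.29642558 283.61687005]
exp axle px [170.23587583 164.32357112] [181.04257671 169.38085806]
```

View pics/m6.png

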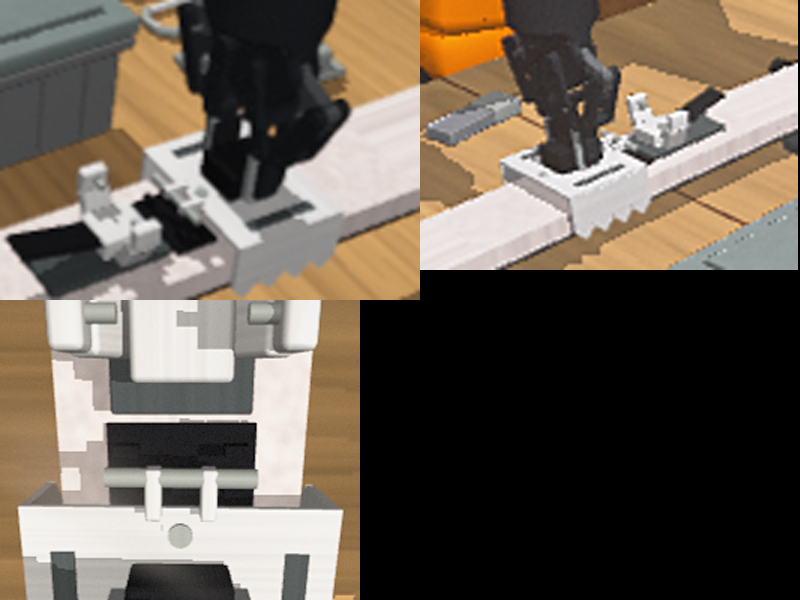

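The views show the crampon level and astride the ski with a gap at both edges. The axle lies over the bracket (montage (180,478), over the bracket centre) and about 10 mm above the slots, and the wrist reads only the crampon's weight. Handing in.

```bash
python3 -c "
from bench import job
print(job.hand_in())"
```

```text
the job is handed in; nothing more can be done
None
```

I handed the job in holding the 96 mm crampon level and in line with the ski, with its axle measured about 1 mm or less off the bracket centre and about 11 mm above the slots, touching nothing; the hand-in returned no verdict.

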